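Pack the shoe-care tray on the hall cabinet

ROBOT

A 6-joint arm with a two-finger parallel gripper is mounted at the origin on the work surface. World frame = base frame: x ahead of the robot, y to its left, z up, the work surface at z = 0. Lengths are in m, angles in degrees, forces in N, time in s.
With the tool pointing down it reaches from about 0.35 to 0.875 m from the base axis. Payload 4.2 kg.
Tool frame: the origin (TCP) lies midway between the tips of the shut fingers; the grasp point (between the pads) lies 19 mm behind it (r.pinch_z is the distance from the TCP to the grasp point, in m); z points along the fingers, y is the line along which they close (so a half turn about z gives the same grasp; the last joint's range is limited). The gripper opens to 87 mm and grips with 3 to 60 N. Pads are 19 mm wide; open, the fingers measure 117 mm over their backs; the gripper's body (75 mm by 190 mm) begins 51 mm behind the grasp point.
Start: joints at [-48.209, 22.042, 0.453, 0, -68.411, -14.817], TCP at [0.284, -0.557, 0.223] pointing down, gripper open.
Joint ranges: [-179.83, 179.83], [-69.29, 118.12], [-61.27, 80.66], [-181.25, 117.63], [-171.15, -9.14], [-177.46, 177.46]. Speed limits (degrees/s): [159.86, 159.86, 180, 180, 180, 180].

INTERFACE

Orientations are given as a 3x3 rotation matrix whose columns are the frame's x, y, z axes.
In Python, from station import r, imaging, models gives the robot as it stands. The module is installed in compiled form; this text tells all that it offers.
- The arm moves only by the tool apply_moves, never from a script. Its argument "moves" is a list of rows, each a list of 2 entries, a list of its own where there are three numbers: the shift along the tool's x, y, z in m, then the turn about the tool's z in degrees. A call has 1 to 5 rows; each row shifts and turns the commanded pose from where the row before left it, along the tool's axes as they then stand; what a row does not reach is not made up. A row lasts 1/12 s, in which the tool goes at most 41.7 mm and 7.16 degrees, less where a joint would pass 70% of its speed; a pose out of reach is approached as far as the arm can. A call is refused whole if a number of a shift passes 0.0417 or a number of a turn 7.16, either way. A call with a gripper value outside its range is refused whole. "hand" is the finger opening in m, from 0 to 0.087, set as the call begins (left out, the last holds). The fingers move at their own pace and stop on an object; the grip force is fixed at half the most. Time passes only in rows, so rows that do not move let the fingers close. It gives the time, the measured TCP pose, the force, the opening and the grip force at its end, in the units of the state.
- r.sense(): the state, without advancing time (a new reading comes with each control period).
- imaging.capture(name): name is "scene" or "top" or "wrist"; returns a dict with "frame" (384x512x3 uint8, blue, green, red), "intrinsics" (3x3 intrinsics, pixels), "dist" ([k1, k2, p1, p2, k3] as OpenCV has them; the pictures are not rectified), "eye" and "orientation" of the camera in the world. Camera axes: x right, y down, z forward; pixel columns grow to the right and rows downward; lengths in m; the calibration is good to about 2 mm. A picture is of the moment at which its call begins. There is no depth.
- r.finish_job(): hands the job in; it is judged then, once.
Trained networks look in a picture, given as the dict that the camera call returned (one of the last four; its "shot" number tells which), for a name from the list of things; names that differ only in an ending like _2 or _b are one class to them, and where a whole thing is asked for, a point or a joint stands for the part that bears it (a point fixed in the world has none). Each returns a list of dicts, best first, with "confidence" (0 to 1); they miss things now and then, are a little off and sometimes report something else, mostly with a low value. They report only what shows in the picture. A call takes as long as a camera call. They do not tell look-alikes from the thing itself.
- models.cut_out(picture, target): "region" (384x512 bool, what is visible of it) and "extent" ([left, top, width, height] as shares, 0 to 1, of the picture: columns of its width, rows of its height, round what is visible of it).
- models.place_of(picture, target): "at" ([column, row] as shares, 0 to 1, of the picture: columns of its width, rows of its height: a listed point, or the origin of a listed thing).
The state is a dict: "time_s": time; "joints": joint angles; "joint_velocities": joint speeds; "effort": joint torques, N m; "tcp_pos": TCP position; "ee_rot": TCP orientation; "wrist_force": force on the tool from outside, world axes, zero at the start; "moment": the same for the moment, N m; "gripper_width": opening from 0.0 (shut) to 1.0 (fully open); "gripper_force": force on a finger pad.
Only numpy, scipy, OpenCV 4.12 (cv2) and the standard library are available. Lean on these libraries where they do the work, as an engineer would, in place of code of your own. Each camera call takes 0.05 s, during which the arm holds its last target. There are 200 camera calls.

TASK

Pack the shoe-care kit into the shallow wooden tray: lay the shoe brush (the plain block without a handle) bristles down in the long well, stand the short lidded jar in the square well, and put the large flat round tin in the round well with the small flat round tin centred on top of it, lids up. Leave the clothes brush with the handle, the square tin and the narrow-necked bottle where they are.

Things in the scene. Friction and masses are not known exactly. Their poses are not given: they have to be found in the camera images.
- shoe_brush: Loose shoe brush, about 0.13 kg: a plain light-wood block without a handle, 120 mm long (its x), 44 mm wide (its y), the wood from 22 to 40 mm high, over a pad of dark bristles (rigid, 112 x 38 mm, 0 to 22 mm high). It stands bristles down. Origin: centre of the underside; z up.
- large_tin: Loose flat round steel tin, 62 mm in diameter, 28 mm high, about 0.12 kg, flat top and bottom. Origin: centre of the underside; z up.
- small_tin: Loose flat round steel tin, 46 mm in diameter, 18 mm high, about 0.05 kg, flat top and bottom. Origin: centre of the underside; z up.
- cream_jar: Loose short round jar, white with a dark lid of the same width: 48 mm in diameter, 50 mm high, about 0.14 kg. Origin: centre of the underside; z up.
- round_well: Round light-wood well (dish): 92 mm outside, 84 mm inside, floor 3 mm thick, wall 10 mm high (both from its underside, 5 mm above the table). Origin: centre of its underside; z up. It lies fixed in a row with the other two wells (98 mm apart along x, random order) in a shallow tray, 316 x 172 mm, rim 24 mm above the table.
- square_well: Square light-wood well: 74 mm outside, 66 mm inside, floor 3 mm thick, wall 10 mm high (both from its underside, 5 mm above the table). Origin: centre of its underside; its sides lie along its x and y. Stands in the same tray as the round well; fixed.
- long_well: Long rectangular light-wood well: 148 mm long along its y, 68 mm wide along its x outside (140 x 60 mm inside), floor 4 mm thick, wall 10 mm high (both from its underside, 5 mm above the table). Origin: centre of its underside. Stands in the same tray as the round well; fixed.
- clothes_brush: Look-alike, to be left alone: light-wood brush with a slim handle, 200 mm long in all (its x, handle to -x), 44 mm wide, 38 mm high. Origin: on the table under its middle.
- square_tin: Look-alike, to be left alone: flat square steel tin, 60 x 60 x 26 mm. Origin: centre of the underside.
- spray_bottle: Look-alike, to be left alone: white round bottle with a narrow neck and a slim dark cap, 48 mm in diameter, 96 mm high. Origin: centre of the underside.
Not all that is in view belongs to the job. What is shaped like the shoe_brush but orange or purple is not meant.

How it is judged (in metres and radians):
At the end, for the whole second after the job is handed in: Flat on the well floors: large tin in round well (14 mm), jar in square well (15 mm), brush in long well (15 mm, along it within 0.22 rad); small tin on large tin (14 mm). All upright within 0.12 rad, released, at rest; look-alikes within 25 mm of their start (z of large_tin in the frame of round_well between 0 and 0.008 m and angle between each of large_tin, small_tin, cream_jar, shoe_brush's own z axis and vertical below 0.12 rad and horizontal distance between large_tin and round_well below 0.014 m and horizontal distance between small_tin and large_tin below 0.014 m and z of small_tin in the frame of large_tin between 0.024 and 0.033 m and z of cream_jar in the frame of square_well between 0 and 0.008 m and horizontal distance between cream_jar and square_well below 0.015 m and z of shoe_brush in the frame of long_well between 0 and 0.008 m and horizontal distance between shoe_brush and long_well below 0.015 m and angle between the x axis of shoe_brush and the y axis of long_well, either way round below 0.22 rad and linear speed of each of shoe_brush, large_tin, small_tin, cream_jar below 0.02 m/s and angular speed of each of shoe_brush, large_tin, small_tin, cream_jar below 0.3 rad/s and distance of each of clothes_brush, square_tin, spray_bottle from where it was at the start of the episode below 0.025 m); the robot touches nothing.
It fails at once if A look-alike (clothes brush, square tin or bottle) was moved more than 25 mm (distance of any of clothes_brush, square_tin, spray_bottle from where it was at the start of the episode above 0.025 m).
It also fails if it takes over 96 s, if anything falls off the work surface, if the arm or the gripper's body presses on something with over 40 N, if the wrist force passes 120 N, or if a joint passes its speed limit or range.

## Working session

There is one attempt and no reset: what is moved stays moved. The work goes in short steps, Python scripts to look and compute and a tool call to move; the robot and the scene stay as the last step left them, time stands still between calls to the robot, and variables do not carry over. Pictures are saved under pics/ and viewed, at most 14 in all, crops included, and the job is handed in when it is done.

Besides the shell and the picture viewer there is one more tool, called after "Emit:" as name([rows], argument=value, ...), one row to a line, values as JSON. apply_moves: Moves the arm, as the interface text tells. Its arguments: {"type":"object","properties":{"moves":{"type":"array"},"hand":{"type":"number"}},"required":["moves"]}

```bash
mkdir -p pics; cat > h.py <<'E'
import numpy as np, cv2
from station import r, imaging, models
def ray(p,uv):
    K=np.array(p["intrinsics"],float);d=np.array(p["dist"],float)
    n=cv2.undistortPoints(np.array([[uv]],float),K,d)[0,0]
    R=np.array(p["orientation"],float);v=R@np.array([n[0],n[1],1.]);return np.array(p["eye"],float),v/np.linalg.norm(v)
def onz(p,uv,z):
    o,v=ray(p,uv);return o+v*(z-o[2])/v[2]
def tri(rs):
    A=sum(np.eye(3)-np.outer(v,v) for o,v in rs);b=sum((np.eye(3)-np.outer(v,v))@o for o,v in rs);return np.linalg.solve(A,b)
def proj(p,X):
    R=np.array(p["orientation"],float);rv=cv2.Rodrigues(R.T)[0];t=-R.T@np.array(p["eye"],float)
    return cv2.projectPoints(np.array(X,float).reshape(-1,1,3),rv,t,np.array(p["intrinsics"],float),np.array(p["dist"],float))[0][:,0]
E
python3 - <<'E'
from h import *
P={n:imaging.capture(n) for n in("scene","top")}
for n,p in P.items():
    cv2.imwrite(f"pics/{n}0.png",p["frame"]); print(n,np.round(p["eye"],3),np.round(p["orientation"],3).tolist(),p["intrinsics"][0][0])
for t in "shoe_brush large_tin small_tin cream_jar round_well square_well long_well clothes_brush square_tin spray_bottle".split():
    for n,p in P.items():
        for d in models.place_of(p,t)[:4]:
            uv=np.array(d["at"])*[512,384]; print(t,n,np.round(uv,1),round(d["confidence"],2),np.round(onz(p,uv,0.0),3)[:2])
s=r.sense();print(s["time_s"],np.round(s["ee_rot"],3).tolist())
E
```

```text
scene [ 0.977 -0.793  0.647] [[0.871, 0.271, -0.411], [0.492, -0.47, 0.733], [0.005, -0.84, -0.543]] 406.7021168966705
top [0.297 0.032 1.282] [[0.006, -0.982, 0.191], [-1.0, -0.006, 0.0], [0.001, -0.191, -0.982]] 369.9022457284038
shoe_brush scene [302.1 135. ] 0.97 [0.44  0.518]
shoe_brush scene [377.9 228.4] 0.69 [0.845 0.091]
shoe_brush scene [216.8 141.5] 0.63 [0.194 0.31 ]
shoe_brush scene [300.2 151.6] 0.59 [0.491 0.389]
shoe_brush top [121.1 220.6] 0.96 [0.435 0.516]
shoe_brush top [154.1 207.1] 0.72 [0.485 0.401]
shoe_brush top [238.2 112.9] 0.63 [0.838 0.11 ]
shoe_brush top [181.2 290.8] 0.62 [0.199 0.293]
large_tin scene [251.6 157.1] 0.62 [0.365 0.268]
large_tin scene [225.3 286.2] 0.57 [ 0.613 -0.276]
large_tin top [194.7 240.8] 0.54 [0.368 0.252]
small_tin scene [142.8 243.8] 0.5 [ 0.36  -0.258]
small_tin top [346.6 240. ] 0.49 [ 0.374 -0.273]
cream_jar scene [223.3 285. ] 0.85 [ 0.607 -0.276]
cream_jar scene [253.7 159.6] 0.36 [0.38  0.256]
cream_jar top [345.6 168.9] 0.53 [ 0.627 -0.279]
cream_jar top [337.  204.4] 0.24 [ 0.498 -0.244]
round_well scene [260.9 212. ] 0.94 [0.547 0.004]
round_well top [267.9 189.7] 0.77 [ 0.55 -0.  ]
square_well scene [284.3 225. ] 0.96 [ 0.628 -0.017]
square_well top [272.5 165.2] 0.82 [ 0.639 -0.016]
long_well scene [248.1 156.7] 0.61 [0.353 0.265]
long_well scene [234.5 198.4] 0.59 [0.449 0.024]
long_well top [259.3 219.1] 0.92 [0.445 0.03 ]
clothes_brush scene [146.  303.2] 0.62 [ 0.498 -0.398]
clothes_brush top [381.  205.6] 0.66 [ 0.495 -0.401]
square_tin scene [324.6 176.4] 0.63 [0.627 0.271]
square_tin top [191.3 168.8] 0.83 [0.624 0.274]
spray_bottle scene [190.6 260.5] 0.94 [ 0.499 -0.248]
1.1 [[-0.891, -0.454, -0.0], [-0.454, 0.891, 0.0], [0.0, 0.0, -1.0]]
```

```bash
python3 -c "
import cv2
for n in('scene','top'):
    cv2.imwrite(f'pics/{n}0b.png',cv2.resize(cv2.imread(f'pics/{n}0.png'),(800,600),interpolation=cv2.INTER_CUBIC))"
```

```text
(no output)
```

View pics/scene0b.png

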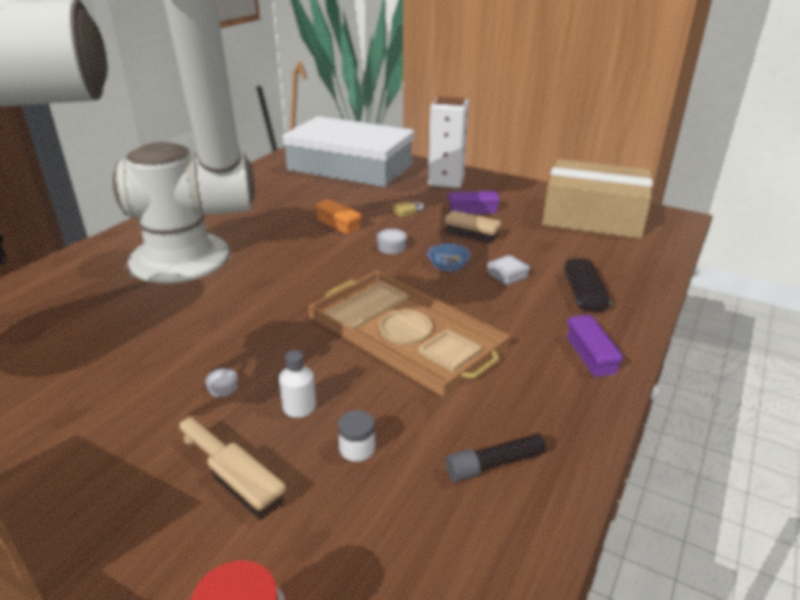

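View pics/top0b.png

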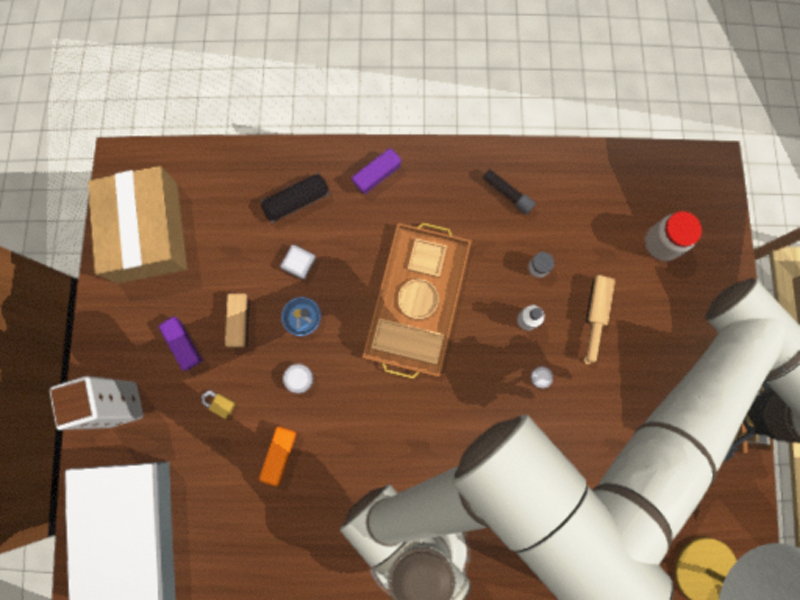

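The shoe brush could be any of four blocks in the 800x600 top view:
- light-wood block at (235,320)
- purple block at (180,343)
- purple block at (377,171)
- orange block at (277,456)

The light-wood block fits, because it is plain wood with dark bristles and no handle. The handled one at (600,318) is the clothes brush.

Large tin: the round one at (297,378), not the square tin at (297,262). Small tin: (541,377). Jar: dark lid at (541,264), not the bottle at (531,318).

Next I measure from the silhouettes in both views.

```bash
cat > fit.py <<'E'
from h import *
from scipy.optimize import least_squares
def cyl(d,h,z0=0): a=np.linspace(0,2*np.pi,24,endpoint=False); return np.array([[d/2*np.cos(t),d/2*np.sin(t),z] for t in a for z in(z0,h)])
def box(l,w,h,z0=0): return np.array([[x,y,z] for x in(-l/2,l/2) for y in(-w/2,w/2) for z in(z0,h)])
M=dict(large_tin=cyl(.062,.028),small_tin=cyl(.046,.018),cream_jar=cyl(.048,.05),shoe_brush=np.r_[box(.12,.044,.04,.022),box(.112,.038,.022)],
 round_well=cyl(.092,.01),square_well=box(.074,.074,.01),long_well=box(.068,.148,.01),square_tin=box(.06,.06,.026))
def hullstats(p,X):
    h=cv2.convexHull(proj(p,X).astype(np.float32)); m=cv2.moments(h)
    return np.array([m["m10"]/m["m00"],m["m01"]/m["m00"]]),h
def best(p,name,xyz,tol=25):
    c0,_=hullstats(p,M[name]+xyz); out=[]
    for d in models.cut_out(p,name):
        m=np.asarray(d["region"]).astype(np.uint8)
        if m.sum()<20: continue
        q=np.argwhere(m).mean(0)[::-1]+0.0
        if np.linalg.norm(q-c0)<tol: out.append((np.linalg.norm(q-c0),q,m,d["confidence"]))
    return min(out,key=lambda o:o[0]) if out else None
def yawof(p,m,z):
    ps=np.argwhere(m)[:,::-1].astype(float); W=np.array([onz(p,u,z)[:2] for u in ps]); 
    ang=cv2.minAreaRect(W.astype(np.float32)); (w,h)=ang[1]; return np.radians(ang[2]+(0 if w>h else 90)),ang
def solve(cams,name,xyz,yaw=0):
    c,s=np.cos(yaw),np.sin(yaw);R=np.array([[c,-s,0],[s,c,0],[0,0,1]]);X=M[name]@R.T
    f=lambda q:np.concatenate([hullstats(p,X+q)[0]-u for p,u in cams]); return least_squares(f,xyz,x_scale=.01)
E
cat > a.py <<'E'
from fit import *
P=[imaging.capture("scene"),imaging.capture("top")]
G=dict(large_tin=(.365,.252,0),small_tin=(.367,-.265,0),cream_jar=(.61,-.276,0),shoe_brush=(.488,.395,0),round_well=(.549,.002,.005),square_well=(.634,-.016,.005),long_well=(.447,.027,.005),square_tin=(.62,.27,0))
for n,g in G.items():
    B=[best(p,n,np.array(g)) for p in P]; ok=[(p,b[1]) for p,b in zip(P,B) if b]
    yaw=0;info=""
    if B[1] and ("brush" in n or n=="long_well" or "square" in n): yaw,a=yawof(P[1],B[1][2],M[n][:,2].max()); info=(np.round(np.degrees(yaw),1),np.round(a[1],3)); yaw-= np.pi/2 if n=="long_well" else 0
    if len(ok)==2:
        s=solve(ok,n,g,yaw); print(n,np.round(s.x,4),"res",round(s.cost,3),info,[round(b[3],2) for b in B],[int(b[2].sum()) for b in B],[cv2.contourArea(hullstats(p,M[n]+s.x)[1]) for p in P])
    else: print(n,[b and (b[1],b[3]) for b in B])
c=cv2.resize(P[1]["frame"][170:250,110:220],(660,480),interpolation=cv2.INTER_CUBIC);cv2.imwrite("pics/brush.png",c)
E
python3 a.py
```

```text
large_tin [0.3631 0.262  0.0027] res 0.149  [0.76, 0.7] [215, 257] [258.6999262954341, 284.9768774108961]
small_tin [ 0.3671 -0.2679  0.0011] res 0.061  [0.53, 0.63] [254, 161] [298.94798914692365, 155.434226334095]
cream_jar [ 0.6189 -0.2751  0.0024] res 0.052  [0.84, 0.54] [585, 216] [672.0114434782881, 205.38444228516892]
shoe_brush [0.4878 0.4006 0.0035] res 0.395 (np.float64(3.3), array([0.118, 0.049])) [0.84, 0.6] [466, 470] [550.2703740792349, 526.3380268941401]
round_well [5.428e-01 5.000e-04 8.300e-03] res 0.29  [0.74, 0.69] [592, 536] [614.9658429170959, 542.7910213219002]
square_well [ 0.6372 -0.0173  0.0053] res 0.232 (np.float64(166.6), array([0.073, 0.079])) [0.68, 0.76] [580, 430] [610.0535276823211, 436.7998257121071]
long_well [0.4485 0.0275 0.007 ] res 0.317 (np.float64(75.7), array([0.145, 0.068])) [0.92, 0.78] [764, 810] [815.5368894964922, 858.0466197429923]
square_tin [ 0.6253  0.2784 -0.0024] res 0.594 (np.float64(63.7), array([0.063, 0.06 ])) [0.9, 0.61] [306, 291] [359.6840214924887, 327.8942786634434]
```

View pics/brush.png

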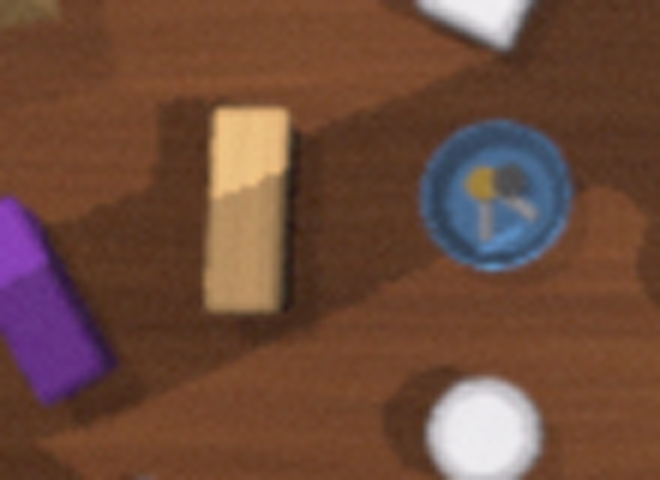

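The crop shows a plain light-wood block centred at (248,210) with dark bristles below and no handle. That is the shoe brush, and the round white tin is at (484,428). I'll start with the jar.

Emit:
apply_moves([
  [[-0.0284,0.0066,0.0035],0],
  [[-0.0284,0.0066,0.0035],0],
  [[-0.0284,0.0066,0.0035],0],
  [[-0.0284,0.0066,0.0035],0],
  [[-0.0284,0.0066,0.0035],0],
], hand=0.087)

```text
time_s: 2.42
tcp_pos: [0.3959, -0.4623, 0.205]
ee_rot: [[-0.891, -0.453, 0.0], [-0.453, 0.891, -0.0], [-0.0, -0.0, -1.0]]
wrist_force: [0.2, -0.3, -0.5]
gripper_width: 1.003
gripper_force: 0.0
```

Emit:
apply_moves([
  [[-0.0284,0.0066,0.0035],0],
  [[-0.0284,0.0066,0.0035],0],
  [[-0.0284,0.0066,0.0035],0],
  [[-0.0284,0.0066,0.0035],0],
  [[-0.0284,0.0066,0.0035],0],
])

```text
time_s: 2.83
tcp_pos: [0.5077, -0.3683, 0.1875]
ee_rot: [[-0.891, -0.454, 0.0], [-0.454, 0.891, -0.0], [-0.0, -0.0, -1.0]]
wrist_force: [0.1, -0.2, 0.3]
gripper_width: 1.0
gripper_force: 0.0
```

Emit:
apply_moves([
  [[-0.0284,0.0066,0.0035],0],
  [[-0.0284,0.0066,0.0035],0],
  [[-0.0284,0.0066,0.0035],0],
  [[-0.0284,0.0066,0.0035],0],
  [[-0.0284,0.0066,0.0035],0],
])

```text
time_s: 3.25
tcp_pos: [0.6193, -0.2745, 0.17]
ee_rot: [[-0.891, -0.454, 0.0], [-0.454, 0.891, -0.0], [-0.0, -0.0, -1.0]]
wrist_force: [0.0, -0.2, 0.7]
gripper_width: 0.999
gripper_force: 0.0
```

Emit:
apply_moves([
  [[0,0,0],6.7],
  [[0,0,0],6.7],
  [[0,0,0],6.7],
  [[0,0,0],6.7],
])

```text
time_s: 3.58
tcp_pos: [0.6185, -0.2752, 0.1698]
ee_rot: [[-1.0, 0.002, -0.0], [0.002, 1.0, 0.0], [0.0, 0.0, -1.0]]
wrist_force: [0.3, -0.3, 0.7]
gripper_width: 0.994
gripper_force: 0.0
```

Emit:
apply_moves([
  [[0,0,0],6.7],
  [[0,0,0],6.7],
  [[0,0,0],0],
])

```text
time_s: 3.83
tcp_pos: [0.6183, -0.2755, 0.17]
ee_rot: [[-0.973, 0.231, -0.0], [0.231, 0.973, 0.0], [0.0, -0.0, -1.0]]
wrist_force: [-0.4, -0.1, 0.5]
gripper_width: 1.004
gripper_force: 0.0
```

```bash
cat > st.py <<'E'
from fit import *
def go(x,y,z,yaw=None,n=None):
    """tool-frame shift to world target; yaw = direction of tool y in world, deg"""
    s=r.sense();R=np.array(s["ee_rot"]);d=np.array([x,y,z])-s["tcp_pos"]
    t=R.T@d; ya=np.degrees(np.arctan2(R[1,1],R[0,1])); turn=None if yaw is None else ((ya-yaw+90)%180-90)
    k=int(np.ceil(np.linalg.norm(t)/.032)); k=n or k
    print("t",s["time_s"],"tcp",np.round(s["tcp_pos"],4),"yaw_y",round(ya,1),"j6",round(s["joints"][5],1),"w",round(s["gripper_width"]*.087,4),"| shift",np.round(t,4),"turn",turn and round(turn,1),"rows",k,np.round(t/max(k,1),4))
E
cat > w.py <<'E'
import sys
from st import *
p=imaging.capture("wrist"); cv2.imwrite("pics/wrist_%s.png"%sys.argv[2],p["frame"])
n=sys.argv[1]; g=np.array([float(v) for v in sys.argv[3:6]])
b=best(p,n,g,60); print("eye",np.round(p["eye"],3),"conf",b and b[3])
if b:
    s=least_squares(lambda q:hullstats(p,M[n]+[q[0],q[1],g[2]])[0]-b[1],g[:2],x_scale=.01); print(n,"at assumed z",np.round(s.x,4),"pix",b[1],"area",b[2].sum(),cv2.contourArea(hullstats(p,M[n]+[*s.x,g[2]])[1]))
E
python3 w.py cream_jar jar .619 -.275 0; python3 -c "
from st import *; go(.619,-.275,.022,76.6)"
```

```text
eye [ 0.55  -0.259  0.332] conf 0.61
cream_jar at assumed z [ 0.6186 -0.2738] pix [256.66854566 184.77677565] area 1774 1892.551690444001
t 3.9333 tcp [ 0.6183 -0.2755  0.17  ] yaw_y 76.9 j6 -92.7 w 0.0868 | shift [-0.0006  0.0007  0.148 ] turn 0.3 rows 5 [-0.0001  0.0001  0.0296]
```

View pics/wrist_jar.png

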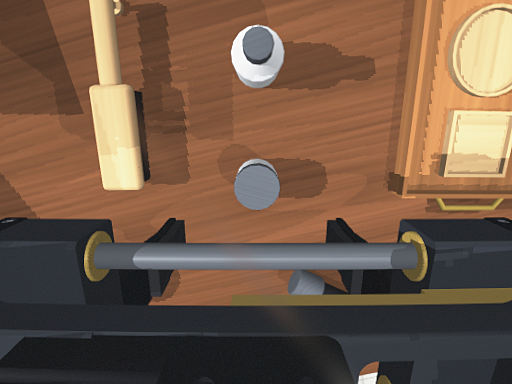

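The wrist view shows the jar at (257,185) between the fingers and the bottle clear of it at (258,55). The wrist position agrees with the two-view one to 2 mm, so I descend and grip.

Emit:
apply_moves([
  [[0,0.0005,0.0296],0],
  [[0,0.0005,0.0296],0],
  [[0,0,0.0296],0],
  [[0,0,0.0296],0],
  [[0,0,0.0296],0],
])

```text
time_s: 4.35
tcp_pos: [0.6186, -0.2746, 0.021]
ee_rot: [[-0.974, 0.226, 0.001], [0.226, 0.974, -0.0], [-0.001, -0.0, -1.0]]
wrist_force: [0.3, -0.0, -0.1]
gripper_width: 1.001
gripper_force: 0.0
```

Emit:
apply_moves([
  [[0,0,0],0],
  [[0,0,0],0],
  [[0,0,0],0],
  [[0,0,0],0],
  [[0,0,0],0],
], hand=0.03)

```text
time_s: 4.77
tcp_pos: [0.62, -0.2749, 0.0247]
ee_rot: [[-0.974, 0.228, 0.004], [0.228, 0.974, -0.001], [-0.004, -0.0, -1.0]]
wrist_force: [-0.2, -0.1, 0.2]
gripper_width: 0.706
gripper_force: 0.0
```

Emit:
apply_moves([
  [[0,0,0],0],
  [[0,0,0],0],
  [[0,0,0],0],
])

```text
time_s: 5.02
tcp_pos: [0.6191, -0.2746, 0.0234]
ee_rot: [[-0.974, 0.229, 0.002], [0.229, 0.974, -0.0], [-0.002, -0.0, -1.0]]
wrist_force: [-0.2, 0.3, 3.4]
gripper_width: 0.549
gripper_force: 30.0
```

Emit:
apply_moves([
  [[0,0,-0.02],0],
  [[0,0,-0.02],0],
  [[0,0,-0.02],0],
  [[0,0,-0.02],0],
  [[0,0,-0.02],0],
])

```text
time_s: 5.43
tcp_pos: [0.618, -0.2744, 0.1226]
ee_rot: [[-0.973, 0.229, -0.001], [0.229, 0.973, 0.0], [0.001, 0.0, -1.0]]
wrist_force: [0.4, 0.1, -0.8]
gripper_width: 0.542
gripper_force: 30.0
```

```bash
python3 -c "
from st import *; go(.637,-.097,.15,76.6)"
```

```text
t 5.4333 tcp [ 0.618  -0.2744  0.1226] yaw_y 76.8 j6 -92.9 w 0.0471 | shift [ 0.0222  0.177  -0.0273] turn 0.2 rows 6 [ 0.0037  0.0295 -0.0046]
```

Emit:
apply_moves([
  [[0.0044,0.0354,-0.0055],0],
  [[0.0044,0.0354,-0.0055],0],
  [[0.0044,0.0354,-0.0055],0],
  [[0.0044,0.0354,-0.0055],0],
  [[0.0044,0.0354,-0.0055],0],
])

```text
time_s: 5.85
tcp_pos: [0.6371, -0.0956, 0.1496]
ee_rot: [[-0.973, 0.229, -0.001], [0.229, 0.973, 0.0], [0.001, 0.0, -1.0]]
wrist_force: [-0.0, 0.0, -0.9]
gripper_width: 0.546
gripper_force: 30.0
```

Emit:
apply_moves([
  [[0,0,0],0],
  [[0,0,0],0],
  [[0,0,0],0],
])

```text
time_s: 6.1
tcp_pos: [0.6372, -0.0971, 0.1492]
ee_rot: [[-0.974, 0.228, -0.001], [0.228, 0.974, 0.0], [0.001, -0.0, -1.0]]
wrist_force: [0.3, -0.2, -0.7]
gripper_width: 0.542
gripper_force: 30.0
```

```bash
cat > tray.py <<'E'
from st import *
# rigid tray fit: centre well pose (x,y,yaw,z) from wells in wrist+scene+top
P=[imaging.capture("wrist"),imaging.capture("scene"),imaging.capture("top")]
cv2.imwrite("pics/wtray.png",P[0]["frame"])
G=dict(round_well=(.5428,.0005,.005),square_well=(.6372,-.0173,.005),long_well=(.4485,.0275,.005)); off=dict(round_well=0,square_well=.098,long_well=-.098)
obs=[]
for i,p in enumerate(P):
    for n,g in G.items():
        b=best(p,n,np.array(g),30)
        if b:
            a=cv2.contourArea(hullstats(p,M[n]+g)[1]); print(i,n,round(b[3],2),np.round(b[1],1),int(b[2].sum()),int(a))
            if b[2].sum()>.85*a and b[1][1]<350: obs.append((i,n,b[1]))
def f(q,I,full=True):
    c,s=np.cos(q[2]),np.sin(q[2]);R=np.array([[c,-s,0],[s,c,0],[0,0,1]]);o=[]
    for i,n,u in obs:
        if i in I:o.append((hullstats(P[i],M[n]@R.T+np.array([q[0],q[1],q[3]])+R@[off[n],0,0])[0]-u)*(1 if full else 1))
    return np.concatenate(o)
for I in([0],[1,2],[0,1,2]):
    try:
        s=least_squares(f,[.5428,.0005,-.23,.006],args=(I,),x_scale=.01);print(I,np.round(s.x,4),np.degrees(s.x[2]).round(1),"res",np.round(s.fun,1))
        for n in off: print(n,np.round(s.x[:2]+off[n]*np.array([np.cos(s.x[2]),np.sin(s.x[2])]),4))
    except Exception as e: print(e)
go(.637,-.017,.09,76.6)
E
python3 tray.py
```

```text
0 round_well 0.82 [331.   67.4] 7283 7338
0 square_well 0.94 [326.7 166.3] 4951 4912
1 round_well 0.7 [257.9 209.3] 598 614
1 square_well 0.65 [287.3 223.9] 549 609
1 long_well 0.93 [234.5 194.3] 748 815
2 round_well 0.43 [277.9 188.8] 37 540
2 square_well 0.72 [276.5 164.3] 248 436
[0] [ 5.407e-01  3.600e-03 -1.976e-01 -5.000e-04] -11.3 res [-0.2  0.9  1.2 -1.1]
round_well [0.5407 0.0036]
square_well [ 0.6368 -0.0157]
long_well [0.4446 0.0228]
[1, 2] [ 0.5425  0.0007 -0.23    0.0064] -13.2 res [ 1.2 -0.3 -0.1  0.  -1.6  1.5]
round_well [0.5425 0.0007]
square_well [ 0.6379 -0.0217]
long_well [0.447 0.023]
[0, 1, 2] [ 0.5408  0.0035 -0.2323  0.0041] -13.3 res [ 0.9  0.2 -1.  -0.2  1.1 -0.3 -0.3  0.  -1.5  1.6]
round_well [0.5408 0.0035]
square_well [ 0.6362 -0.0191]
long_well [0.4454 0.026 ]
t 6.7 tcp [ 0.6376 -0.0974  0.1495] yaw_y 76.8 j6 -108.9 w 0.0471 | shift [0.019  0.0781 0.0595] turn 0.2 rows 4 [0.0047 0.0195 0.0149]
```

View pics/wtray.png

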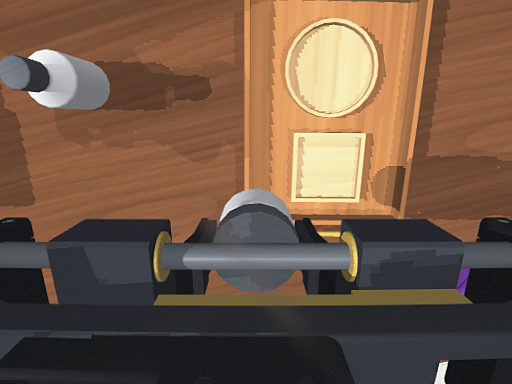

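The wrist view shows the square well at (328,167) and the round well at (331,67), both square to the tool. The jar is held upright, so I place it.

Emit:
apply_moves([
  [[0.0049,0.0192,0],0],
  [[0.0049,0.0192,0],0],
  [[0.0049,0.0192,0],0],
  [[0.0048,0.019,0],0],
  [[0,0,0.03],0],
])

```text
time_s: 7.12
tcp_pos: [0.641, -0.0149, 0.126]
ee_rot: [[-0.974, 0.224, 0.015], [0.224, 0.975, 0.001], [-0.014, 0.005, -1.0]]
wrist_force: [1.2, 0.2, -0.1]
gripper_width: 0.541
gripper_force: 30.0
```

Emit:
apply_moves([
  [[0,0,0.03],0],
  [[0,0,0.03],0],
  [[0,0,0.013],0],
  [[0,0,0.008],0],
  [[0,0,0],0],
])

```text
time_s: 7.53
tcp_pos: [0.6351, -0.0183, 0.0366]
ee_rot: [[-0.973, 0.229, -0.004], [0.229, 0.973, -0.001], [0.003, -0.001, -1.0]]
wrist_force: [0.2, 0.1, -0.3]
gripper_width: 0.549
gripper_force: 30.0
```

```bash
python3 -c "
from st import *; go(.636,-.018,.0325,76.6);print(r.sense()['wrist_force'])"
```

```text
t 7.5333 tcp [ 0.6351 -0.0183  0.0366] yaw_y 76.8 j6 -116.1 w 0.0477 | shift [-0.0008  0.0005  0.0041] turn 0.2 rows 1 [-0.0008  0.0005  0.0041]
[ 0.24924906  0.06271838 -0.28729612]
```

Emit:
apply_moves([
  [[-0.0005,0,0.003],0],
  [[0,0,0.0025],0],
  [[0,0,0],0],
  [[0,0,0],0],
])

```text
time_s: 7.87
tcp_pos: [0.6372, -0.0182, 0.034]
ee_rot: [[-0.973, 0.229, 0.002], [0.229, 0.973, 0.0], [-0.002, 0.001, -1.0]]
wrist_force: [-0.0, 0.4, -1.3]
gripper_width: 0.547
gripper_force: 30.0
```

Emit:
apply_moves([
  [[0,0,0],0],
  [[0,0,0],0],
  [[0,0,0],0],
  [[0,0,0],0],
  [[0,0,0],0],
], hand=0.075)

```text
time_s: 8.28
tcp_pos: [0.6367, -0.0183, 0.0333]
ee_rot: [[-0.973, 0.229, 0.0], [0.229, 0.973, 0.0], [-0.0, 0.0, -1.0]]
wrist_force: [1.2, 0.6, 0.9]
gripper_width: 0.817
gripper_force: 0.0
```

Emit:
apply_moves([
  [[0,0,-0.01],0],
  [[0,0,-0.02],0],
  [[0,0,-0.03],0],
  [[0,0,-0.03],0],
  [[0,0,-0.03],0],
])

```text
time_s: 8.7
tcp_pos: [0.6364, -0.0184, 0.1551]
ee_rot: [[-0.974, 0.229, 0.0], [0.229, 0.974, -0.0], [-0.0, -0.0, -1.0]]
wrist_force: [1.3, 0.5, -0.2]
gripper_width: 0.86
gripper_force: 0.0
```

```bash
python3 -c "
from st import *; go(.363,.26,.15,76.6)"
```

```text
t 8.7 tcp [ 0.6364 -0.0184  0.1551] yaw_y 76.8 j6 -116.1 w 0.0748 | shift [0.3298 0.2085 0.005 ] turn 0.2 rows 13 [0.0254 0.016  0.0004]
```

Emit:
apply_moves([
  [[0.0254,0.016,0],0],
  [[0.0254,0.016,0],0],
  [[0.0254,0.016,0],0],
  [[0.0254,0.016,0],0],
  [[0.0254,0.016,0],0],
], hand=0.087)

```text
time_s: 9.12
tcp_pos: [0.5303, 0.0894, 0.154]
ee_rot: [[-0.973, 0.229, 0.001], [0.229, 0.973, 0.0], [-0.001, 0.001, -1.0]]
wrist_force: [-0.9, 1.3, -0.6]
gripper_width: 0.99
gripper_force: 0.0
```

Emit:
apply_moves([
  [[0.0254,0.016,0],0],
  [[0.0254,0.016,0],0],
  [[0.0254,0.016,0],0],
  [[0.0254,0.016,0],0],
  [[0.0254,0.016,0],0],
])

```text
time_s: 9.53
tcp_pos: [0.425, 0.1965, 0.154]
ee_rot: [[-0.973, 0.229, 0.001], [0.229, 0.973, 0.001], [-0.001, 0.001, -1.0]]
wrist_force: [0.0, 0.5, 0.1]
gripper_width: 0.997
gripper_force: 0.0
```

Emit:
apply_moves([
  [[0.0254,0.016,0],0],
  [[0.0254,0.016,0],0],
  [[0.0254,0.016,0],0],
  [[0,0,0],0],
  [[0,0,0],0],
])

```text
time_s: 9.95
tcp_pos: [0.3621, 0.2609, 0.154]
ee_rot: [[-0.974, 0.225, 0.001], [0.225, 0.974, 0.001], [-0.001, 0.001, -1.0]]
wrist_force: [-0.2, 0.4, -0.8]
gripper_width: 0.998
gripper_force: 0.0
```

```bash
python3 w.py large_tin lt .363 .26 0;python3 -c "
from st import *; go(.363,.26,.011,76.6)"
```

```text
eye [0.293 0.277 0.316] conf 0.71
large_tin at assumed z [0.3621 0.2636] pix [257.44972171 184.13469388] area 2695 2795.7907344738487
t 10.05 tcp [0.3629 0.2597 0.1536] yaw_y 76.8 j6 -159.8 w 0.0869 | shift [1.000e-04 2.000e-04 1.426e-01] turn 0.2 rows 5 [0.     0.     0.0285]
```

View pics/wrist_lt.png

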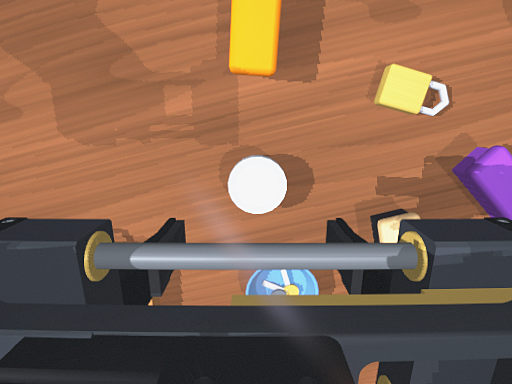

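The tin is at (257,184), in line with the fingers, and the dish and lock are clear. I grip it.

Emit:
apply_moves([
  [[0,0.003,0.0285],0],
  [[0,0,0.0285],0],
  [[0,0,0.0285],0],
  [[0,0,0.0285],0],
  [[0,0,0.0285],0],
])

```text
time_s: 10.47
tcp_pos: [0.3644, 0.262, 0.0097]
ee_rot: [[-0.973, 0.231, 0.001], [0.231, 0.973, 0.001], [-0.001, 0.001, -1.0]]
wrist_force: [-0.3, 0.5, -0.4]
gripper_width: 0.999
gripper_force: 0.0
```

Emit:
apply_moves([
  [[0,0,0],0],
  [[0,0,0],0],
  [[0,0,0],0],
  [[0,0,0],0],
  [[0,0,0],0],
], hand=0.045)

```text
time_s: 10.88
tcp_pos: [0.3642, 0.2635, 0.0122]
ee_rot: [[-0.973, 0.229, 0.002], [0.229, 0.973, 0.003], [-0.001, 0.003, -1.0]]
wrist_force: [0.4, -0.9, 2.2]
gripper_width: 0.708
gripper_force: 5.1
```

Emit:
apply_moves([
  [[0,0,0],0],
  [[0,0,0],0],
])

```text
time_s: 11.05
tcp_pos: [0.3643, 0.2635, 0.0122]
ee_rot: [[-0.974, 0.228, 0.002], [0.228, 0.974, 0.002], [-0.002, 0.003, -1.0]]
wrist_force: [0.6, -1.3, 6.7]
gripper_width: 0.699
gripper_force: 30.0
```

Emit:
apply_moves([
  [[0,0,-0.02],0],
  [[0,0,-0.02],0],
  [[0,0,-0.03],0],
  [[0,0,-0.03],0],
  [[0,0,0],0],
])

```text
time_s: 11.47
tcp_pos: [0.3659, 0.2658, 0.1164]
ee_rot: [[-0.974, 0.227, 0.008], [0.227, 0.974, 0.01], [-0.006, 0.012, -1.0]]
wrist_force: [0.7, 1.6, -1.1]
gripper_width: 0.697
gripper_force: 30.0
```

```bash
python3 -c "
from st import *; go(.541,.003,.11,76.6)"
```

```text
t 11.4667 tcp [0.3659 0.2658 0.1164] yaw_y 76.9 j6 -160.0 w 0.0607 | shift [-0.2302 -0.2162  0.0052] turn 0.3 rows 10 [-0.023  -0.0216  0.0005]
```

Emit:
apply_moves([
  [[-0.023,-0.0216,0],0],
  [[-0.023,-0.0216,0],0],
  [[-0.023,-0.0216,0],0],
  [[-0.023,-0.0216,0],0],
  [[-0.023,-0.0216,0],0],
])

```text
time_s: 11.88
tcp_pos: [0.4509, 0.13, 0.1108]
ee_rot: [[-0.974, 0.228, 0.0], [0.228, 0.974, 0.001], [-0.0, 0.001, -1.0]]
wrist_force: [1.0, 0.7, -0.7]
gripper_width: 0.701
gripper_force: 30.0
```

Emit:
apply_moves([
  [[-0.023,-0.0216,0],0],
  [[-0.023,-0.0216,0],0],
  [[-0.023,-0.0216,0],0],
  [[-0.023,-0.0216,0],0],
  [[-0.023,-0.0216,0],0],
])

```text
time_s: 12.3
tcp_pos: [0.5382, -0.0016, 0.1106]
ee_rot: [[-0.973, 0.229, 0.0], [0.229, 0.973, 0.0], [-0.0, 0.0, -1.0]]
wrist_force: [0.1, 0.4, -1.0]
gripper_width: 0.698
gripper_force: 30.0
```

Emit:
apply_moves([
  [[0,0,0],0],
  [[0,0,0],0],
  [[0,0,0],0],
])

```text
time_s: 12.55
tcp_pos: [0.5372, -0.0003, 0.1102]
ee_rot: [[-0.973, 0.23, -0.001], [0.23, 0.973, 0.0], [0.001, 0.0, -1.0]]
wrist_force: [0.2, -0.0, -1.1]
gripper_width: 0.699
gripper_force: 30.0
```

```bash
python3 -c "
from st import *; go(.542,.003,.0215,76.6)"
```

```text
t 12.55 tcp [ 5.372e-01 -3.000e-04  1.102e-01] yaw_y 76.7 j6 -120.5 w 0.0608 | shift [-0.0039  0.0043  0.0887] turn 0.1 rows 3 [-0.0013  0.0014  0.0296]
```

Emit:
apply_moves([
  [[-0.004,0.004,0.02],0],
  [[0,0,0.03],0],
  [[0,0,0.025],0],
  [[0,0,0.01],0],
  [[0,0,0.0035],0],
])

```text
time_s: 12.97
tcp_pos: [0.5408, 0.0033, 0.0204]
ee_rot: [[-0.974, 0.227, -0.005], [0.227, 0.974, -0.001], [0.004, -0.002, -1.0]]
wrist_force: [-3.0, 0.1, 5.9]
gripper_width: 0.698
gripper_force: 30.0
```

Emit:
apply_moves([
  [[0,0,0],0],
  [[0,0,0],0],
  [[0,0,0],0],
])

```text
time_s: 13.22
tcp_pos: [0.5439, 0.0033, 0.0236]
ee_rot: [[-0.974, 0.228, 0.003], [0.228, 0.974, 0.001], [-0.003, 0.002, -1.0]]
wrist_force: [-0.6, 0.0, -1.3]
gripper_width: 0.698
gripper_force: 30.0
```

Emit:
apply_moves([
  [[0,0,0.0005],0],
  [[0,0,0],0],
  [[0,0,0],0],
  [[0,0,0],0],
])

```text
time_s: 13.55
tcp_pos: [0.5429, 0.0027, 0.0219]
ee_rot: [[-0.973, 0.229, 0.001], [0.229, 0.973, 0.0], [-0.001, 0.0, -1.0]]
wrist_force: [0.3, -0.5, -1.5]
gripper_width: 0.696
gripper_force: 30.0
```

Emit:
apply_moves([
  [[0,0,0],0],
  [[0,0,0],0],
  [[0,0,0],0],
  [[0,0,0],0],
  [[0,0,0],0],
], hand=0.08)

```text
time_s: 13.97
tcp_pos: [0.5428, 0.0028, 0.0216]
ee_rot: [[-0.973, 0.229, 0.0], [0.229, 0.973, 0.0], [-0.0, 0.0, -1.0]]
wrist_force: [-0.3, -0.3, -0.8]
gripper_width: 0.904
gripper_force: 0.0
```

Emit:
apply_moves([
  [[0,0,-0.01],0],
  [[0,0,-0.02],0],
  [[0,0,-0.03],0],
  [[0,0,-0.03],0],
  [[0,0,-0.04],0],
])

```text
time_s: 14.38
tcp_pos: [0.5411, 0.0024, 0.1519]
ee_rot: [[-0.973, 0.229, -0.004], [0.229, 0.973, -0.001], [0.004, -0.002, -1.0]]
wrist_force: [-0.1, 0.1, -0.6]
gripper_width: 0.922
gripper_force: 0.0
```

```bash
python3 w.py large_tin lt2 .541 .003 .008; python3 -c "
from st import *; go(.488,.40,.15,93)"
```

```text
eye [0.473 0.019 0.314] conf 0.67
large_tin at assumed z [0.5405 0.0033] pix [256.04215619 186.62577747] area 2894 2984.76565456402
t 14.4833 tcp [0.5472 0.0034 0.1594] yaw_y 76.9 j6 -120.6 w 0.0801 | shift [0.1479 0.3727 0.0094] turn -16.1 rows 13 [0.0114 0.0287 0.0007]
```

Large tin is in the round well at (0.5405, 0.0033). On to the brush.

Emit:
apply_moves([
  [[0.0114,0.0287,0],0],
  [[0.0114,0.0287,0],0],
  [[0.0114,0.0287,0],0],
  [[0.0114,0.0287,0],0],
  [[0.0114,0.0287,0],0],
], hand=0.087)

```text
time_s: 14.9
tcp_pos: [0.5196, 0.1567, 0.1522]
ee_rot: [[-0.973, 0.229, 0.001], [0.229, 0.973, 0.0], [-0.001, 0.001, -1.0]]
wrist_force: [0.4, 0.1, -0.2]
gripper_width: 0.996
gripper_force: 0.0
```

Emit:
apply_moves([
  [[0.0114,0.0287,0],0],
  [[0.0114,0.0287,0],0],
  [[0.0114,0.0287,0],0],
  [[0.0114,0.0287,0],0],
  [[0.0114,0.0287,0],0],
])

```text
time_s: 15.32
tcp_pos: [0.4969, 0.3096, 0.1521]
ee_rot: [[-0.974, 0.229, 0.0], [0.229, 0.974, 0.0], [-0.0, 0.0, -1.0]]
wrist_force: [0.4, 0.7, -0.9]
gripper_width: 0.998
gripper_force: 0.0
```

Emit:
apply_moves([
  [[0.0114,0.0287,0],0],
  [[0.0114,0.0287,0],0],
  [[0.0114,0.0287,0],0],
  [[0,0,0],-5.5],
  [[0,0,0],-5.5],
])

```text
time_s: 15.73
tcp_pos: [0.4831, 0.4017, 0.1514]
ee_rot: [[-1.0, 0.032, -0.0], [0.032, 1.0, 0.0], [0.0, 0.0, -1.0]]
wrist_force: [-0.5, -0.0, -0.3]
gripper_width: 0.999
gripper_force: 0.0
```

Emit:
apply_moves([
  [[0,0,0],-5.5],
  [[0,0,0],0],
  [[0,0,0],0],
  [[0,0,0],0],
])

```text
time_s: 16.07
tcp_pos: [0.4838, 0.3997, 0.1518]
ee_rot: [[-0.998, -0.055, 0.0], [-0.055, 0.998, 0.0], [-0.0, 0.0, -1.0]]
wrist_force: [-0.0, -0.1, -0.5]
gripper_width: 0.998
gripper_force: 0.0
```

```bash
python3 w.py shoe_brush sb .488 .4 0; cat > y.py <<'E'
from st import *
p=imaging.capture("wrist");b=best(p,"shoe_brush",np.array([.488,.4,0]),80)
if b: y,a=yawof(p,b[2],.04);print("yaw",np.degrees(y),"rect at z .04",np.round(a[0],4),np.round(a[1],4))
go(.488,.4,.012,93)
E
python3 y.py
```

```text
eye [0.413 0.396 0.314] conf 0.87
shoe_brush at assumed z [0.4848 0.404 ] pix [259.38794012 186.82964369] area 4743 5164.356226223288
yaw 1.2389411926269531 rect at z .04 [0.4841 0.4042] [0.1149 0.0449]
t 16.2667 tcp [0.4839 0.3997 0.1517] yaw_y 93.2 j6 -141.1 w 0.0866 | shift [-4.100e-03  1.000e-04  1.397e-01] turn 0.2 rows 5 [-0.0008  0.      0.0279]
```

View pics/wrist_sb.png

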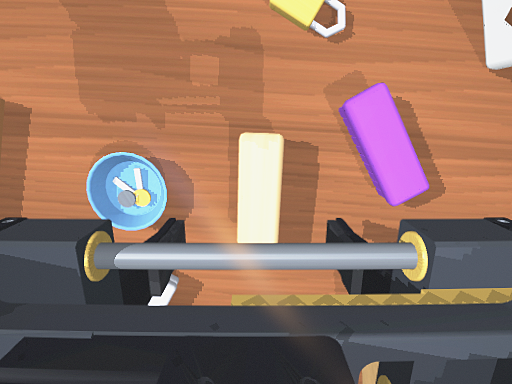

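The brush spans (240,133) to (282,250), its near end just hidden by the gripper. The dish at (127,190) and the purple block are clear of the fingers. I grip it.

Emit:
apply_moves([
  [[-0.004,0.004,0.0279],2],
  [[0,0,0.0279],0],
  [[0,0,0.0279],0],
  [[0,0,0.0279],0],
  [[0,0,0.0279],0],
])

```text
time_s: 16.68
tcp_pos: [0.4877, 0.4041, 0.0111]
ee_rot: [[-1.0, -0.022, 0.0], [-0.022, 1.0, 0.001], [-0.0, 0.001, -1.0]]
wrist_force: [0.8, 0.0, -0.4]
gripper_width: 0.998
gripper_force: 0.0
```

Emit:
apply_moves([
  [[0,0,0],0],
  [[0,0,0],0],
  [[0,0,0],0],
  [[0,0,0],0],
  [[0,0,0],0],
], hand=0.03)

```text
time_s: 17.1
tcp_pos: [0.4885, 0.4052, 0.0143]
ee_rot: [[-1.0, -0.022, 0.003], [-0.022, 1.0, 0.003], [-0.003, 0.003, -1.0]]
wrist_force: [-0.3, -0.9, 0.3]
gripper_width: 0.709
gripper_force: 0.0
```

Emit:
apply_moves([
  [[0,0,0],0],
  [[0,0,0],0],
  [[0,0,0],0],
  [[0,0,0],0],
  [[0,0,0],0],
])

```text
time_s: 17.52
tcp_pos: [0.4878, 0.4043, 0.0129]
ee_rot: [[-1.0, -0.022, 0.001], [-0.022, 1.0, 0.001], [-0.001, 0.001, -1.0]]
wrist_force: [-1.6, -0.8, 4.4]
gripper_width: 0.501
gripper_force: 30.0
```

Emit:
apply_moves([
  [[0,0,-0.02],0],
  [[0,0,-0.02],0],
  [[0,0,-0.03],0],
  [[0,0,-0.03],0],
  [[0,0,0],0],
])

```text
time_s: 17.93
tcp_pos: [0.4903, 0.4068, 0.1184]
ee_rot: [[-1.0, -0.024, 0.008], [-0.024, 1.0, 0.008], [-0.009, 0.008, -1.0]]
wrist_force: [0.8, 1.0, -0.4]
gripper_width: 0.5
gripper_force: 30.0
```

```bash
python3 -c "
from st import *; go(.4455,.025,.112,-13.4)"
```

```text
t 17.9333 tcp [0.4903 0.4068 0.1184] yaw_y 91.4 j6 -143.0 w 0.0435 | shift [ 0.0539 -0.3807  0.0029] turn -75.2 rows 13 [ 0.0041 -0.0293  0.0002]
```

Emit:
apply_moves([
  [[0.0041,-0.0293,0],0],
  [[0.0041,-0.0293,0],0],
  [[0.0041,-0.0293,0],0],
  [[0.0041,-0.0293,0],0],
  [[0.0041,-0.0293,0],0],
])

```text
time_s: 18.35
tcp_pos: [0.4694, 0.2555, 0.1111]
ee_rot: [[-1.0, -0.022, -0.001], [-0.022, 1.0, -0.001], [0.001, -0.001, -1.0]]
wrist_force: [-0.2, 0.9, -1.6]
gripper_width: 0.5
gripper_force: 30.0
```

Emit:
apply_moves([
  [[0.0041,-0.0293,0],0],
  [[0.0041,-0.0293,0],0],
  [[0.0041,-0.0293,0],0],
  [[0.0041,-0.0293,0],0],
  [[0.0041,-0.0293,0],0],
])

```text
time_s: 18.77
tcp_pos: [0.4521, 0.1087, 0.1114]
ee_rot: [[-1.0, -0.022, -0.001], [-0.022, 1.0, -0.0], [0.001, -0.0, -1.0]]
wrist_force: [0.7, -0.7, -0.7]
gripper_width: 0.498
gripper_force: 30.0
```

Emit:
apply_moves([
  [[0.0041,-0.0293,0],0],
  [[0.0041,-0.0293,0],0],
  [[0.0041,-0.0293,0],0],
  [[0,0,0],-6.3],
  [[0,0,0],-6.3],
])

```text
time_s: 19.18
tcp_pos: [0.4417, 0.0203, 0.1114]
ee_rot: [[-0.97, -0.242, -0.001], [-0.242, 0.97, -0.0], [0.001, 0.0, -1.0]]
wrist_force: [0.6, 0.9, -1.2]
gripper_width: 0.503
gripper_force: 30.0
```

Emit:
apply_moves([
  [[0,0,0],-6.3],
  [[0,0,0],-6.3],
  [[0,0,0],-6.3],
  [[0,0,0],-6.3],
  [[0,0,0],-6.3],
])

```text
time_s: 19.6
tcp_pos: [0.4421, 0.0219, 0.1113]
ee_rot: [[-0.699, -0.715, -0.001], [-0.715, 0.699, -0.0], [0.001, 0.001, -1.0]]
wrist_force: [0.2, -0.8, -2.2]
gripper_width: 0.501
gripper_force: 30.0
```

Emit:
apply_moves([
  [[0,0,0],-6.3],
  [[0,0,0],-6.3],
  [[0,0,0],-6.3],
  [[0,0,0],-6.3],
  [[0,0,0],-6],
])

```text
time_s: 20.02
tcp_pos: [0.4421, 0.0219, 0.1113]
ee_rot: [[-0.227, -0.974, -0.001], [-0.974, 0.227, -0.0], [0.0, 0.001, -1.0]]
wrist_force: [0.6, -0.1, -1.9]
gripper_width: 0.502
gripper_force: 30.0
```

Emit:
apply_moves([
  [[0,0,0],0],
  [[0,0,0],0],
  [[0,0,0],0],
  [[0,0,0],0],
])

```text
time_s: 20.35
tcp_pos: [0.4426, 0.0221, 0.1119]
ee_rot: [[-0.234, -0.972, -0.0], [-0.972, 0.234, -0.0], [0.0, 0.0, -1.0]]
wrist_force: [0.4, 0.2, -1.1]
gripper_width: 0.497
gripper_force: 30.0
```

```bash
python3 -c "
from st import *; go(.4455,.025,.0225,-13.4)
p=imaging.capture('wrist');cv2.imwrite('pics/bp.png',p['frame'])"
```

```text
t 20.35 tcp [0.4426 0.0221 0.1119] yaw_y 166.5 j6 -37.5 w 0.0433 | shift [-0.0036 -0.0022  0.0894] turn -0.1 rows 3 [-0.0012 -0.0007  0.0298]
```

View pics/bp.png

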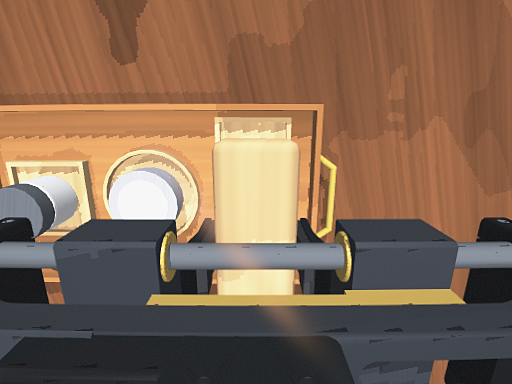

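The brush (columns 214–299) lies over the long well (columns 214–292) and parallel to it. I check the well's far edge against the model.

```bash
python3 -c "
from st import *
p=imaging.capture('wrist')
a=np.radians(-13.4);c,s=np.cos(a),np.sin(a)
for ly in (-.074,.074):
  for lx in (-.034,.034):
    print(lx,ly,proj(p,[.4455+c*lx-s*ly,.025+s*lx+c*ly,.015])[0].round(1))
"
```

```text
-0.034 -0.074 [290.3 116.4]
0.034 -0.074 [213.5 116.5]
-0.034 0.074 [285.9 266.7]
0.034 0.074 [219.2 266.8]
```

The model corners (290,116) and (213,116) match the picture, so I lower the brush.

Emit:
apply_moves([
  [[-0.0035,-0.002,0.02],0],
  [[0,0,0.03],0],
  [[0,0,0.025],0],
  [[0,0,0.009],0],
  [[0,0,0.004],0],
])

```text
time_s: 20.87
tcp_pos: [0.4443, 0.0245, 0.0222]
ee_rot: [[-0.233, -0.972, -0.004], [-0.972, 0.233, -0.002], [0.003, 0.003, -1.0]]
wrist_force: [-0.4, 0.1, -1.5]
gripper_width: 0.501
gripper_force: 30.0
```

Emit:
apply_moves([
  [[0,0,0.001],0],
  [[0,0,0],0],
  [[0,0,0],0],
  [[0,0,0],0],
  [[0,0,0],0],
])

```text
time_s: 21.28
tcp_pos: [0.4461, 0.0253, 0.0239]
ee_rot: [[-0.232, -0.973, 0.002], [-0.973, 0.232, 0.001], [-0.001, -0.002, -1.0]]
wrist_force: [-0.1, -0.3, -1.2]
gripper_width: 0.505
gripper_force: 30.0
```

Emit:
apply_moves([
  [[0,0,0],0],
  [[0,0,0],0],
  [[0,0,0],0],
  [[0,0,0],0],
], hand=0.058)

```text
time_s: 21.62
tcp_pos: [0.4457, 0.0251, 0.0233]
ee_rot: [[-0.232, -0.973, 0.001], [-0.973, 0.232, 0.0], [-0.0, -0.0, -1.0]]
wrist_force: [0.3, -0.3, -0.7]
gripper_width: 0.65
gripper_force: 0.0
```

Emit:
apply_moves([
  [[0,0,-0.01],0],
  [[0,0,-0.02],0],
  [[0,0,-0.03],0],
  [[0,0,-0.03],0],
  [[0,0,-0.04],0],
])

```text
time_s: 22.03
tcp_pos: [0.4439, 0.0245, 0.1529]
ee_rot: [[-0.233, -0.973, -0.004], [-0.973, 0.233, -0.001], [0.002, 0.004, -1.0]]
wrist_force: [1.0, 0.0, -0.9]
gripper_width: 0.664
gripper_force: 0.0
```

```bash
python3 -c "
from st import *; go(.367,-.268,.155,76.6)"
```

```text
t 22.0333 tcp [0.4439 0.0245 0.1529] yaw_y 166.5 j6 -37.6 w 0.0578 | shift [ 0.3023  0.0067 -0.0013] turn 89.9 rows 10 [ 0.0302  0.0007 -0.0001]
```

Emit:
apply_moves([
  [[0.0302,0.0007,0],0],
  [[0.0302,0.0007,0],0],
  [[0.0302,0.0007,0],0],
  [[0.0302,0.0007,0],0],
  [[0.0302,0.0007,0],0],
], hand=0.075)

```text
time_s: 22.45
tcp_pos: [0.4064, -0.1222, 0.1533]
ee_rot: [[-0.232, -0.973, 0.001], [-0.973, 0.232, 0.0], [-0.0, -0.001, -1.0]]
wrist_force: [0.8, 0.5, -0.0]
gripper_width: 0.854
gripper_force: 0.0
```

Emit:
apply_moves([
  [[0.0302,0.0007,0],0],
  [[0.0302,0.0007,0],0],
  [[0.0302,0.0007,0],0],
  [[0.0302,0.0007,0],0],
  [[0.0302,0.0007,0],0],
])

```text
time_s: 22.87
tcp_pos: [0.3679, -0.2684, 0.1532]
ee_rot: [[-0.232, -0.973, 0.0], [-0.973, 0.232, -0.0], [-0.0, -0.0, -1.0]]
wrist_force: [0.8, 1.1, -0.2]
gripper_width: 0.861
gripper_force: 0.0
```

Emit:
apply_moves([
  [[0,0,0],6],
  [[0,0,0],6],
  [[0,0,0],6],
  [[0,0,0],6],
  [[0,0,0],6],
])

```text
time_s: 23.28
tcp_pos: [0.3683, -0.2672, 0.153]
ee_rot: [[-0.692, -0.722, -0.0], [-0.722, 0.692, 0.0], [0.0, 0.0, -1.0]]
wrist_force: [0.4, 0.4, -0.3]
gripper_width: 0.863
gripper_force: 0.0
```

Emit:
apply_moves([
  [[0,0,0],6],
  [[0,0,0],6],
  [[0,0,0],6],
  [[0,0,0],6],
  [[0,0,0],6],
])

```text
time_s: 23.7
tcp_pos: [0.3684, -0.267, 0.153]
ee_rot: [[-0.96, -0.28, -0.0], [-0.28, 0.96, 0.0], [0.0, 0.0, -1.0]]
wrist_force: [-0.2, 0.8, 0.2]
gripper_width: 0.863
gripper_force: 0.0
```

Emit:
apply_moves([
  [[0,0,0],6],
  [[0,0,0],6],
  [[0,0,0],6],
  [[0,0,0],6],
  [[0,0,0],6],
])

```text
time_s: 24.12
tcp_pos: [0.3684, -0.267, 0.153]
ee_rot: [[-0.971, 0.237, -0.0], [0.237, 0.971, 0.0], [0.0, 0.0, -1.0]]
wrist_force: [0.6, 0.5, -0.0]
gripper_width: 0.861
gripper_force: 0.0
```

Emit:
apply_moves([
  [[0,0,0],0],
  [[0,0,0],0],
  [[0,0,0],0],
  [[0,0,0],0],
])

```text
time_s: 24.45
tcp_pos: [0.3686, -0.2671, 0.153]
ee_rot: [[-0.973, 0.231, -0.0], [0.231, 0.973, 0.0], [0.0, 0.0, -1.0]]
wrist_force: [-0.4, -0.6, -1.0]
gripper_width: 0.865
gripper_force: 0.0
```

```bash
python3 w.py small_tin st .367 -.268 0; python3 -c "
from st import *; go(.367,-.267,.005,76.6)"
```

```text
eye [ 0.3   -0.251  0.315] conf 0.75
small_tin at assumed z [ 0.3677 -0.2683] pix [253.82540809 182.84386089] area 1409 1465.1618538452312
t 24.55 tcp [ 0.3686 -0.2671  0.1531] yaw_y 76.6 j6 -88.0 w 0.0751 | shift [ 0.0016 -0.0003  0.1481] turn 0.0 rows 5 [ 0.0003 -0.0001  0.0296]
```

View pics/wrist_st.png

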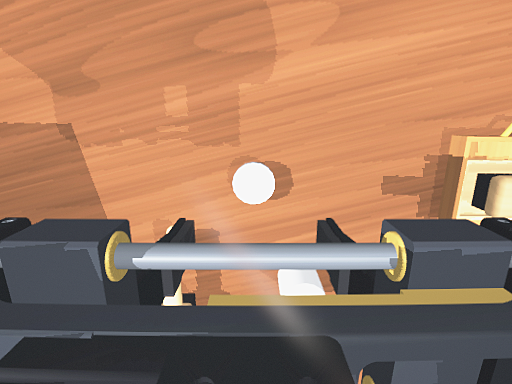

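The small tin is at (254,183) between the fingers and the bottle is clear. I descend, slowing at the end, and grip.

Emit:
apply_moves([
  [[0.001,-0.001,0.03],0],
  [[0,0,0.035],0],
  [[0,0,0.035],0],
  [[0,0,0.03],0],
  [[0,0,0.013],0],
])

```text
time_s: 24.97
tcp_pos: [0.365, -0.2671, 0.0068]
ee_rot: [[-0.973, 0.232, -0.006], [0.232, 0.973, 0.002], [0.006, 0.001, -1.0]]
wrist_force: [-0.1, -0.0, -0.1]
gripper_width: 0.863
gripper_force: 0.0
```

Emit:
apply_moves([
  [[0,0,0.004],0],
  [[0,0,0.001],0],
  [[0,0,0],0],
  [[0,0,0],0],
  [[0,0,0],0],
])

```text
time_s: 25.38
tcp_pos: [0.3684, -0.2681, 0.0063]
ee_rot: [[-0.973, 0.232, 0.003], [0.232, 0.973, -0.001], [-0.003, -0.0, -1.0]]
wrist_force: [-0.1, 0.5, 0.0]
gripper_width: 0.866
gripper_force: 0.0
```

Emit:
apply_moves([
  [[0,0,0],0],
  [[0,0,0],0],
  [[0,0,0],0],
  [[0,0,0],0],
  [[0,0,0],0],
], hand=0.03)

```text
time_s: 25.8
tcp_pos: [0.3674, -0.2679, 0.0052]
ee_rot: [[-0.973, 0.232, 0.0], [0.232, 0.973, -0.0], [-0.0, -0.0, -1.0]]
wrist_force: [-0.0, -0.6, -0.2]
gripper_width: 0.576
gripper_force: 0.0
```

Emit:
apply_moves([
  [[0,0,0],0],
  [[0,0,0],0],
  [[0,0,0],0],
])

```text
time_s: 26.05
tcp_pos: [0.3674, -0.2678, 0.0051]
ee_rot: [[-0.973, 0.232, -0.0], [0.232, 0.973, -0.0], [0.0, -0.0, -1.0]]
wrist_force: [-0.8, 0.6, 1.2]
gripper_width: 0.51
gripper_force: 30.0
```

Emit:
apply_moves([
  [[0,0,-0.01],0],
  [[0,0,-0.03],0],
  [[0,0,-0.03],0],
  [[0,0,-0.03],0],
  [[0,0,-0.03],0],
])

```text
time_s: 26.47
tcp_pos: [0.3669, -0.2676, 0.1362]
ee_rot: [[-0.973, 0.232, -0.001], [0.232, 0.973, 0.0], [0.001, 0.0, -1.0]]
wrist_force: [0.1, 0.4, -0.8]
gripper_width: 0.511
gripper_force: 30.0
```

```bash
python3 -c "
from st import *; go(.541,-.085,.155,76.6)"
```

```text
t 26.4667 tcp [ 0.3669 -0.2676  0.1362] yaw_y 76.6 j6 -87.9 w 0.0444 | shift [-0.127   0.2181 -0.0189] turn -0.0 rows 8 [-0.0159  0.0273 -0.0024]
```

Emit:
apply_moves([
  [[-0.0107,0.0304,0],0],
  [[-0.0107,0.0304,0],0],
  [[-0.0107,0.0304,0],0],
  [[-0.0107,0.0304,0],0],
  [[-0.0107,0.0304,0],0],
])

```text
time_s: 26.88
tcp_pos: [0.455, -0.1311, 0.135]
ee_rot: [[-0.973, 0.233, -0.0], [0.233, 0.973, 0.0], [0.0, 0.0, -1.0]]
wrist_force: [0.3, 0.1, -1.1]
gripper_width: 0.513
gripper_force: 30.0
```

Emit:
apply_moves([
  [[-0.0107,0.0304,0],0],
  [[-0.0107,0.0304,0],0],
  [[-0.0107,0.0304,0],0],
  [[-0.0107,0.0304,0],0],
  [[-0.0107,0.0304,0],0],
])

```text
time_s: 27.3
tcp_pos: [0.5423, 0.0045, 0.1347]
ee_rot: [[-0.973, 0.232, -0.001], [0.232, 0.973, -0.0], [0.001, -0.0, -1.0]]
wrist_force: [-0.1, 0.5, -1.3]
gripper_width: 0.511
gripper_force: 30.0
```

Emit:
apply_moves([
  [[0,0,0.02],0],
  [[0,0,0.02],0],
  [[0,0,0],0],
  [[0,0,0],0],
  [[0,0,0],0],
])

```text
time_s: 27.72
tcp_pos: [0.5425, 0.0028, 0.0958]
ee_rot: [[-0.973, 0.232, 0.001], [0.232, 0.973, -0.0], [-0.001, -0.0, -1.0]]
wrist_force: [1.2, 1.2, -0.5]
gripper_width: 0.517
gripper_force: 30.0
```

```bash
python3 -c "
from st import *; go(.541,.003,.042,76.6)
p=imaging.capture('wrist');cv2.imwrite('pics/sp.png',p['frame'])"
```

```text
t 27.7167 tcp [0.5425 0.0028 0.0958] yaw_y 76.6 j6 -120.9 w 0.045 | shift [ 0.0015 -0.0001  0.0538] turn -0.0 rows 2 [ 0.0008 -0.0001  0.0269]
```

View pics/sp.png

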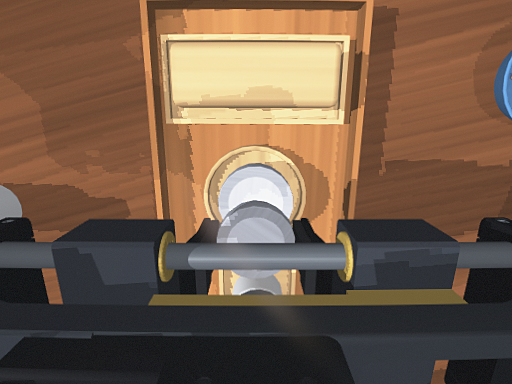

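The small tin (256,222) hangs in line over the large tin (255,190), and the brush is in the long well (165–348, 36–123). I lower it slowly.

Emit:
apply_moves([
  [[0.001,0,0.02],0],
  [[0,0,0.018],0],
  [[0,0,0.009],0],
  [[0,0,0.004],0],
  [[0,0,0],0],
])

```text
time_s: 28.18
tcp_pos: [0.5411, 0.003, 0.044]
ee_rot: [[-0.973, 0.232, -0.0], [0.232, 0.973, -0.0], [0.0, -0.0, -1.0]]
wrist_force: [1.0, 0.0, 0.3]
gripper_width: 0.513
gripper_force: 30.0
```

Emit:
apply_moves([
  [[0,0,0.0015],0],
  [[0,0,0.0005],0],
  [[0,0,0],0],
  [[0,0,0],0],
  [[0,0,0],0],
])

```text
time_s: 28.6
tcp_pos: [0.5413, 0.0033, 0.0425]
ee_rot: [[-0.973, 0.232, 0.001], [0.232, 0.973, 0.0], [-0.001, 0.0, -1.0]]
wrist_force: [1.2, -0.7, -0.6]
gripper_width: 0.512
gripper_force: 30.0
```

```bash
python3 -c "
from st import *; go(.541,.003,.0415,76.6);print(r.sense()['wrist_force'])"
```

```text
t 28.6 tcp [0.5413 0.0033 0.0425] yaw_y 76.6 j6 -120.9 w 0.0445 | shift [ 0.0003 -0.0004  0.001 ] turn -0.0 rows 1 [ 0.0003 -0.0004  0.001 ]
[ 1.1573125  -0.68527273 -0.63175041]
```

Release, retreat up and back toward the robot, and inspect.

Emit:
apply_moves([
  [[0,0,0.001],0],
  [[0,0,0],0],
  [[0,0,0],0],
  [[0,0,0],0],
])

```text
time_s: 28.93
tcp_pos: [0.5412, 0.0033, 0.0412]
ee_rot: [[-0.973, 0.232, 0.0], [0.232, 0.973, 0.0], [-0.0, 0.0, -1.0]]
wrist_force: [-0.0, 0.8, 0.6]
gripper_width: 0.512
gripper_force: 30.0
```

Emit:
apply_moves([
  [[0,0,0],0],
  [[0,0,0],0],
  [[0,0,0],0],
  [[0,0,0],0],
  [[0,0,0],0],
], hand=0.07)

```text
time_s: 29.35
tcp_pos: [0.541, 0.0032, 0.041]
ee_rot: [[-0.973, 0.232, -0.0], [0.232, 0.973, -0.0], [0.0, -0.0, -1.0]]
wrist_force: [0.6, 0.2, 0.8]
gripper_width: 0.774
gripper_force: 0.0
```

Emit:
apply_moves([
  [[0,0,-0.01],0],
  [[0,0,-0.02],0],
  [[0,0,-0.03],0],
  [[0,0,-0.04],0],
  [[0,0,-0.04],0],
])

```text
time_s: 29.77
tcp_pos: [0.5403, 0.003, 0.1828]
ee_rot: [[-0.973, 0.232, -0.001], [0.232, 0.973, -0.001], [0.001, -0.001, -1.0]]
wrist_force: [0.5, 0.5, 0.2]
gripper_width: 0.805
gripper_force: 0.0
```

Emit:
apply_moves([
  [[0.01,-0.03,-0.02],0],
  [[0.01,-0.03,-0.02],0],
  [[0.01,-0.03,-0.02],0],
  [[0.01,-0.03,0],0],
  [[0,0,0],0],
])

```text
time_s: 30.18
tcp_pos: [0.4719, -0.107, 0.2436]
ee_rot: [[-0.972, 0.236, 0.003], [0.236, 0.972, 0.0], [-0.003, 0.001, -1.0]]
wrist_force: [-0.0, -0.3, -0.4]
gripper_width: 0.802
gripper_force: 0.0
```

```bash
cat > chk.py <<'E'
from st import *
for c in("wrist","scene","top"):
    p=imaging.capture(c)
    if c!="top": cv2.imwrite(f"pics/end_{c}.png",p["frame"])
    for n,g in dict(large_tin=(.541,.003,.008),small_tin=(.541,.003,.036),cream_jar=(.636,-.018,.008),shoe_brush=(.4455,.025,.009)).items():
        b=best(p,n,np.array(g),25)
        if b:
            X=M[n]
            if "brush" in n: a=np.radians(76.6);X=X@np.array([[np.cos(a),-np.sin(a),0],[np.sin(a),np.cos(a),0],[0,0,1]]).T
            s=least_squares(lambda q:hullstats(p,X+[q[0],q[1],g[2]])[0]-b[1],g[:2],x_scale=.01);print(c,n,np.round(s.x,4),round(b[3],2),b[2].sum(),int(cv2.contourArea(hullstats(p,X+g)[1])), np.degrees(yawof(p,b[2],.049)[0]).round(1) if "brush" in n else "")
cv2.imwrite("pics/end_sc.png",cv2.resize(cv2.imread("pics/end_scene.png")[140:280,170:356],(797,600),interpolation=cv2.INTER_CUBIC)); go(.541,.003,.2)
E
python3 chk.py
```

```text
wrist large_tin [ 0.5292 -0.0037] 0.68 695 1790 
wrist small_tin [0.5424 0.0036] 0.8 1005 1078 
wrist shoe_brush [0.4446 0.0252] 0.95 3397 3585 76.6
scene large_tin [ 0.5451 -0.0075] 0.59 256 425 
scene small_tin [0.5407 0.0053] 0.47 193 222 
scene cream_jar [ 0.636 -0.018] 0.95 400 456 
scene shoe_brush [0.4453 0.0249] 0.7 723 798 77.8
top shoe_brush [ 0.4323 -0.0094] 0.41 50 486 14.0
t 30.9333 tcp [ 0.4744 -0.1041  0.2409] yaw_y 76.6 j6 -110.2 w 0.0698 | shift [-0.04    0.1196  0.0409] turn None rows 5 [-0.008   0.0239  0.0082]
```

View pics/end_wrist.png

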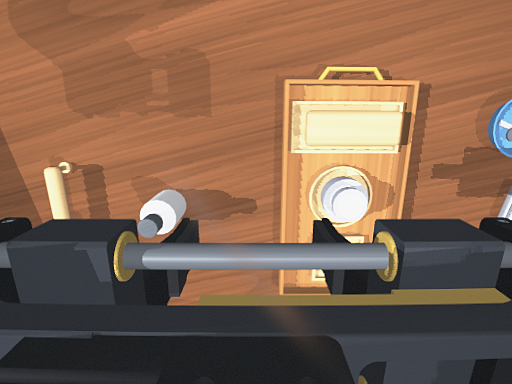

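View pics/end_sc.png

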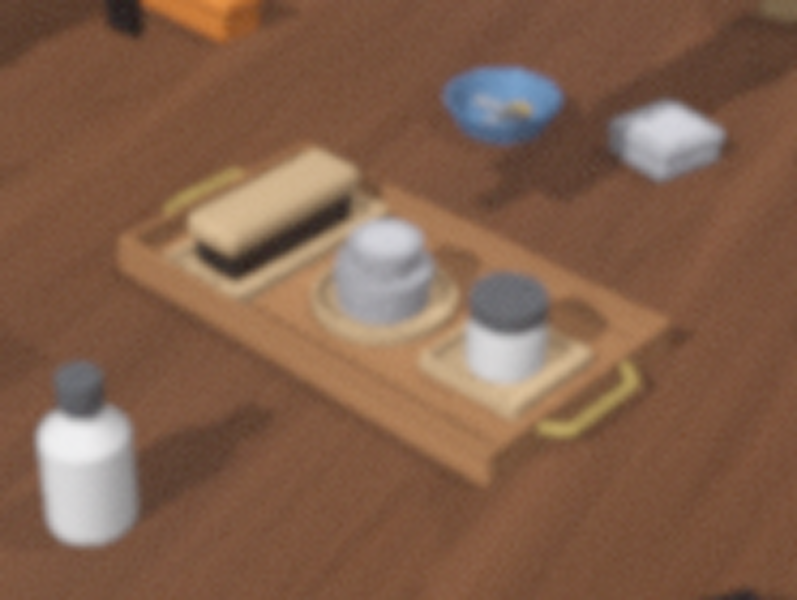

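The pictures show the brush bristles down in the long well, the tins stacked at (383,270), and the jar upright in the square well at (507,325). The look-alikes are where they were. I hand it in.

```bash
python3 -c "
from station import r; print(r.finish_job())"
```

```text
the job is handed in; nothing more can be done
None
```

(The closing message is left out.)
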